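# Load and lock the air analyser's sensor cartridges

## Task

Slide the analyser's orange locking bar fully open, then load every sensor cartridge that is on the bench, brass nose first, into the bay whose chip on the clear roof has its colour, pushing each fully home. When all are in, slide the locking bar fully back across the bays to lock them, and leave the beaker, the bottle and the meter where they are.

Things in the scene. Friction and masses are not known exactly. Their poses are not given: they have to be found in the camera images.
- cart_red: red sensor cartridge, loose, about 0.16 kg: bar 110 mm long, 36 x 36 mm section, lying on the bench on any long face. Origin at its very middle (18 mm up when flat); x runs along it to the nose. Its body is x -55 to +43 mm; the last 12 mm (+43 to +55) is a brass contact nose 28 mm square. None if absent in this run.
- cart_red_nose (a point): centre of the end face of the red cartridge's brass nose, 55 mm ahead of its middle; axes as the cartridge's. None if absent.
- bay_red_mouth (a point): centre of the mouth of the bay with a red chip on the clear roof, 23 mm above the bench and 18 mm over the bay floor, where the axis of a resting cartridge lies. x points level into the bay, y sideways towards the electronics housing, z up. Bay: 39 mm wide, 39 mm high, 110 mm deep, open only here.
- bay_red_end (a point): centre of the red bay's back wall, 110 mm inside the mouth, at the same height: where the nose's end face is when that cartridge is fully home (its tail is then flush with the mouth). Axes as the mouth's.
- cart_yellow: yellow sensor cartridge, loose, about 0.16 kg: bar 110 mm long, 36 x 36 mm section, lying on the bench on any long face. Origin at its very middle (18 mm up when flat); x runs along it to the nose. Its body is x -55 to +43 mm; the last 12 mm (+43 to +55) is a brass contact nose 28 mm square. None if absent in this run.
- cart_yellow_nose (a point): centre of the end face of the yellow cartridge's brass nose, 55 mm ahead of its middle; axes as the cartridge's. None if absent.
- bay_yellow_mouth (a point): centre of the mouth of the bay with a yellow chip on the clear roof, 23 mm above the bench and 18 mm over the bay floor, where the axis of a resting cartridge lies. x points level into the bay, y sideways towards the electronics housing, z up. Bay: 39 mm wide, 39 mm high, 110 mm deep, open only here.
- bay_yellow_end (a point): centre of the yellow bay's back wall, 110 mm inside the mouth, at the same height: where the nose's end face is when that cartridge is fully home (its tail is then flush with the mouth). Axes as the mouth's.
- cart_green: green sensor cartridge, loose, about 0.16 kg: bar 110 mm long, 36 x 36 mm section, lying on the bench on any long face. Origin at its very middle (18 mm up when flat); x runs along it to the nose. Its body is x -55 to +43 mm; the last 12 mm (+43 to +55) is a brass contact nose 28 mm square. None if absent in this run.
- cart_green_nose (a point): centre of the end face of the green cartridge's brass nose, 55 mm ahead of its middle; axes as the cartridge's. None if absent.
- bay_green_mouth (a point): centre of the mouth of the bay with a green chip on the clear roof, 23 mm above the bench and 18 mm over the bay floor, where the axis of a resting cartridge lies. x points level into the bay, y sideways towards the electronics housing, z up. Bay: 39 mm wide, 39 mm high, 110 mm deep, open only here.
- bay_green_end (a point): centre of the green bay's back wall, 110 mm inside the mouth, at the same height: where the nose's end face is when that cartridge is fully home (its tail is then flush with the mouth). Axes as the mouth's.
- cart_blue: blue sensor cartridge, loose, about 0.16 kg: bar 110 mm long, 36 x 36 mm section, lying on the bench on any long face. Origin at its very middle (18 mm up when flat); x runs along it to the nose. Its body is x -55 to +43 mm; the last 12 mm (+43 to +55) is a brass contact nose 28 mm square. None if absent in this run.
- cart_blue_nose (a point): centre of the end face of the blue cartridge's brass nose, 55 mm ahead of its middle; axes as the cartridge's. None if absent.
- bay_blue_mouth (a point): centre of the mouth of the bay with a blue chip on the clear roof, 23 mm above the bench and 18 mm over the bay floor, where the axis of a resting cartridge lies. x points level into the bay, y sideways towards the electronics housing, z up. Bay: 39 mm wide, 39 mm high, 110 mm deep, open only here.
- bay_blue_end (a point): centre of the blue bay's back wall, 110 mm inside the mouth, at the same height: where the nose's end face is when that cartridge is fully home (its tail is then flush with the mouth). Axes as the mouth's.
- analyser: the fixed analyser; origin on the bench below the middle of the four mouths, axes as the bays'. Bays at y -81 red, -27 yellow, +27 green, +81 mm blue; walls 15 mm, front edges pointed over 8 mm as lead-in; roof starts 10 mm inside, top 48 mm up. A ledge 5 mm thick, level with the bay floors, reaches 70 mm out in front. Grey electronics housing at y +117 to +189 mm, 72 mm high.
- lockbar (a joint): locking bar sliding along the bays' y, in m: 0 = locked (a tooth before the middle of every bay), 0.027 = fully open (teeth before the walls beside the bays). Stays where left; about 2 N moves it. Four orange teeth, 12 mm wide, rising 28 mm above the ledge, 5 to 13 mm in front of the mouths.
- lockbar_grip (a point): point to take the bar's orange upright grip by from above, 42 mm over the bench, 30 mm in front of the mouths' plane, at analyser y = 135 mm when locked (it moves with the bar). Axes as the bays': y is the opening direction. Grip: 16 mm in x, 24 mm in y, top 18 mm above this point. The housing starts 43 mm behind it.
- beaker: glass beaker, bystander, 70 mm across, 95 mm high; origin at the centre of its underside
- bottle: white bottle with a red cap, bystander, 68 mm across, 170 mm high; origin at the centre of its underside
- meter: yellow hand-held multimeter lying on the bench, bystander, 150 x 78 x 34 mm; origin at the centre of its underside
Not all that is in view belongs to the job. Of the things that look like the cart_blue, the largest one is meant.

How it is judged:
By the outcome, as a careful person would: the job done as asked, in the order asked, and still so for the second after the job is handed in, with the robot touching nothing.
Of cart_red, cart_yellow, cart_green, cart_blue only 3 to 4 are there at a start; the rules pass over those that are not, and their reading is None.
At some moment in a run one of cart_red, cart_yellow, cart_green, cart_blue may be knocked a few centimetres aside while the robot is not near it.
Once in a run the grip may slacken for a moment while it holds something.
It also fails if it takes over 210 s, if anything falls off the work surface, if the arm or the gripper's body presses on something with over 40 N, if the wrist force passes 120 N, or if a joint passes its speed limit or range.

## Robot

A 6-joint arm with a two-finger parallel gripper is mounted at the origin on the work surface. World frame = base frame: x ahead of the robot, y to its left, z up, the work surface at z = 0. Lengths are in m, angles in rad, forces in N, time in s.
With the tool pointing down it reaches from about 0.325 to 0.775 m from the base axis. Payload 5.5 kg.
Tool frame: the origin (TCP) lies between the finger pads; the fingertips stand 22 mm ahead of it and the grasp point (between the pads) lies 3 mm ahead of it; z points along the fingers, y is the line along which they close (so a half turn about z gives the same grasp; the last joint's range is limited). The gripper opens to 88 mm and grips with 3 to 60 N. Pads are 20 mm wide; open, the fingers measure 115 mm over their backs; the gripper's body (75 mm by 178 mm) begins 61 mm behind the grasp point.
Start: joints at [1.214, 0.091, 1.231, -0, 1.82, -0.057], TCP at [0.177, 0.573, 0.245] pointing down, gripper open.
Joint ranges: [-2.87, 2.87], [-0.86, 2.18], [0.17, 2.46], [-1.51, 4.65], [0.06, 2.69], [-2.65, 2.65]. Speed limits (rad/s): [2.57, 2.57, 3.01, 3.14, 3.14, 3.14].

## Interface

Orientations are given as a unit quaternion [w, x, y, z].
In Python, from bench import bot gives the robot as it stands.
- The arm moves only by the tool apply_moves, never from a script. Its argument "motion" is a list of rows, each a list of 6 numbers: the shift along the tool's x, y, z normalised to -1 to 1, where 1 is 100 mm, then the turn, a rotation vector about the tool's x, y, z normalised to -1 to 1, where 1 is 2 pi rad. A call has 1 to 20 rows; each row shifts and turns the commanded pose from where the row before left it, along the tool's axes as they then stand; what a row does not reach is not made up. A row lasts 1/10 s, in which the tool goes at most 50 mm and 8.59 degrees, less where a joint would pass 70% of its speed; a pose out of reach is approached as far as the arm can. A call with a number of a shift or a turn outside -1 to 1 is refused whole. A call with a gripper value outside its range is refused whole. "fingers" is the closure, from 0 (fully open) to 1 (shut), set as the call begins (left out, the last holds). The fingers move at their own pace and stop on an object; "newtons" is the grip in N (left out, the last holds). Time passes only in rows, so rows that do not move let the fingers close. It gives the time, the measured TCP pose, the force, the opening and the grip force at its end, in the units of the state.
- bot.sense(): the state, without advancing time (a new reading comes with each control period).
- bot.grab_frame(name): name is "scene" or "top" or "wrist"; returns the picture (384x512x3 uint8, red, green, blue); there is no depth.
- bot.camera_model(name): a dict with "fx", "fy", "cx", "cy" (pixels), "eye" and "rotation" of the camera in the world. Camera axes: x right, y up, looking along -z (the intrinsics and any distortion apply to the point x, -y, -z); pixel columns grow to the right and rows downward; lengths in m; the calibration is good to about 2 mm. The wrist camera is an equidistant fisheye: a pixel r from the principal point sees the ray r / f radians off the axis. A picture is of the moment at which its call begins: read the wrist's pose just before it. camera_model takes no time and is no camera call; for the wrist camera it gives the pose at the moment of the call.
- bot.hand_in(): hands the job in; it is judged then, once.
Trained networks look in the newest picture that a camera, given by its name, has taken for a name from the list of things; names that differ only in an ending like _2 or _b are one class to them, and where a whole thing is asked for, a point or a joint stands for the part that bears it (a point fixed in the world has none). Each returns a list of dicts, best first, with "p" (0 to 1); they miss things now and then, are a little off and sometimes report something else, mostly with a low value. They report only what shows in the picture. A call takes as long as a camera call. They do not tell look-alikes from the thing itself.
- bot.silhouettes(name, camera): "pixels" (384x512 bool, what is visible of it) and "position" ([column, row] in pixels, amid what is visible of it).
The state is a dict: "clock": time; "joint_pos": joint angles; "dq": joint speeds; "joint_torque": joint torques, N m; "ee_pos": TCP position; "ee_rot": TCP orientation; "ft_force": force on the tool from outside, world axes, zero at the start; "torque": the same for the moment, N m; "finger_gap": opening from 0.0 (shut) to 1.0 (fully open); "grasp_force": force on a finger pad.
Only numpy, scipy, OpenCV 4.12 (cv2) and the standard library are available. Lean on these libraries where they do the work, as an engineer would, in place of code of your own. Each camera call takes 0.05 s, during which the arm holds its last target. There are 200 camera calls.

## Working session

There is one attempt and no reset: what is moved stays moved. The work goes in short steps, Python scripts to look and compute and a tool call to move; the robot and the scene stay as the last step left them, time stands still between calls to the robot, and variables do not carry over. Pictures are saved under pics/ and viewed, at most 14 in all, crops included, and the job is handed in when it is done.

Besides the shell and the picture viewer there is one more tool, called after "Emit:" in YAML: its name, and indented under it one key for each argument. apply_moves: Moves the arm, as the interface text tells. Scaled input: -1 to 1 covers 100 mm each way for a shift and 2 pi rad each way for a turn. Its arguments: {"type":"object","properties":{"motion":{"type":"array","items":{"type":"array","items":{"type":"number","minimum":-1,"maximum":1}}},"fingers":{"type":"number"},"newtons":{"type":"number"}},"required":["motion"]}

```bash
mkdir -p pics; ls
python3 - <<'E'
from bench import bot
import cv2,numpy as np
for n in ("scene","top"):
    f=bot.grab_frame(n); cv2.imwrite(f"pics/{n}0.png",f[:,:,::-1])
    c=bot.camera_model(n); print(n,{k:np.round(v,4).tolist() if not isinstance(v,str) else v for k,v in c.items()})
c=bot.camera_model("wrist"); print(c)
print(bot.sense())
E
```

```text
pics
scene {'fx': 355.7661, 'fy': 355.7661, 'cx': 254.9935, 'cy': 191.8415, 'eye': [1.3336, 0.1665, 0.6998], 'rotation': [0.578, 0.2606, 0.3189, 0.7045]}
top {'fx': 465.7944, 'fy': 465.7944, 'cx': 250.6336, 'cy': 190.0931, 'eye': [0.3736, 0.0278, 1.2904], 'rotation': [-0.6994, -0.0676, 0.0615, 0.7089]}
{'fx': 297.3186396354542, 'fy': 297.3186396354542, 'cx': 256.2033716310295, 'cy': 197.512199429696, 'eye': array([0.10518677, 0.59565738, 0.38383205]), 'rotation': array([ 0.7970045 , -0.11185382, -0.08000979,  0.58810797])}
{'clock': 0.1, 'joint_pos': array([ 1.21430495e+00,  9.17961613e-02,  1.23174806e+00,  4.28795772e-05,
        1.81982064e+00, -5.67298048e-02]), 'dq': array([ 0.00019885, -0.00195584, -0.00292863, -0.00221642,  0.00077348,
        0.00145544]), 'joint_torque': array([ 2.06961959e-03, -4.47856271e+01, -4.07570386e+01,  6.98650978e-02,
        2.84222688e-02, -1.29461687e-04]), 'ee_pos': array([0.17710116, 0.57302738, 0.24362222]), 'ee_rot': array([-2.02120255e-04,  1.49314991e-01,  9.88789284e-01, -8.62996820e-04]), 'ft_force': array([-0.3198329 ,  0.12221543, -0.79401046]), 'torque': array([ 0.02877225, -0.03581194,  0.0261024 ]), 'grasp_force': 0.0, 'finger_gap': 0.9999360226359368}
```

View pics/top0.png

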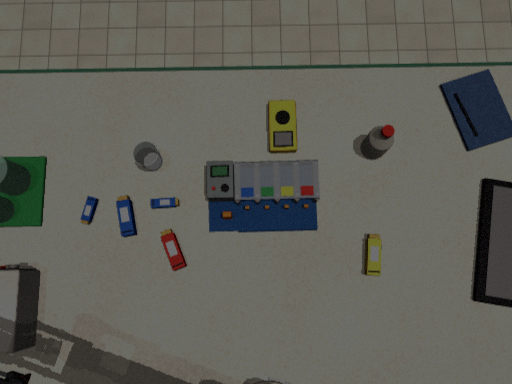

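View pics/scene0.png

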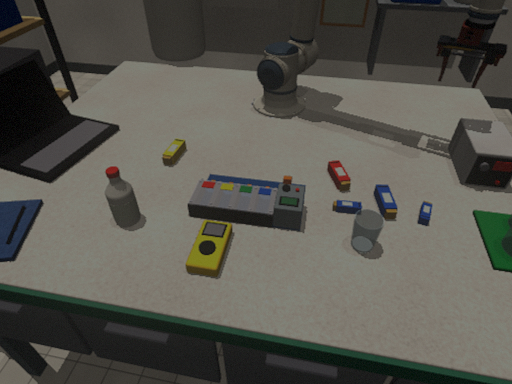

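```bash
cat > h.py <<'E'
from bench import bot
import cv2,numpy as np
from scipy.spatial.transform import Rotation as R
from scipy.optimize import minimize
def rot(q): return R.from_quat(np.r_[q[1:],q[0]])
def proj(n,c,P):
    p=rot(c['rotation']).inv().apply(np.atleast_2d(P)-c['eye']); x,y,z=p[:,0],-p[:,1],-p[:,2]
    if n=='wrist':
        r=np.hypot(x,y)+1e-12; t=np.arctan2(r,z); u,v=t*x/r,t*y/r
    else: u,v=x/z,y/z
    return np.c_[c['cx']+c['fx']*u,c['cy']+c['fy']*v]
def ray(n,c,uv):
    u=(uv[0]-c['cx'])/c['fx'];v=(uv[1]-c['cy'])/c['fy']
    if n=='wrist':
        t=np.hypot(u,v)+1e-12; d=np.array([np.sin(t)*u/t,-np.sin(t)*v/t,-np.cos(t)])
    else: d=np.array([u,-v,-1.])
    return rot(c['rotation']).apply(d)
def onz(n,c,uv,z):
    d=ray(n,c,uv); return c['eye']+d*(z-c['eye'][2])/d[2]
def pic(n,f=None):
    c=bot.camera_model(n); im=bot.grab_frame(n)
    if f: cv2.imwrite('pics/'+f,im[:,:,::-1])
    return c,im
def sil(n,name,k=0):
    return [(s['p'],s['pixels'],s['position']) for s in bot.silhouettes(name,n)]
def box(x,y,a,z=0.018,L=(-.055,.043),w=.018,nose=True):
    P=np.array([[X,Y,Z] for X in L for Y in(-w,w) for Z in(-w,w)])
    if nose: P=np.r_[P,[[.055,Y,Z] for Y in(-.014,.014) for Z in(-.014,.014)]]
    return R.from_euler('z',a).apply(P)+[x,y,z]
def fitcart(obs,p0,z=0.018):
    "obs: list of (name,cam,mask). fit x,y,yaw by silhouettes (supersampled hull)"
    S=4
    def cost(p):
        t=0
        for n,c,m in obs:
            ys,xs=np.nonzero(m); x0,y0=xs.min()-15,ys.min()-15; x1,y1=xs.max()+15,ys.max()+15
            h=cv2.convexHull(((proj(n,c,box(*p,z=z))-[x0,y0]+.5)*S*16).astype(np.int32))
            r=np.zeros(((y1-y0)*S,(x1-x0)*S),np.uint8); cv2.fillPoly(r,[h],1,shift=4)
            r=cv2.resize(r.astype(np.float32),(x1-x0,y1-y0),interpolation=cv2.INTER_AREA)
            pm=np.pad(m,20)[y0+20:y1+20,x0+20:x1+20].astype(float)
            t+=np.abs(r-pm).sum()/np.maximum(r,pm).sum()
        return t/len(obs)
    best=None
    for sx in(1,-1):
        s=np.array([[0,0,0],[.01,0,.1],[0,.01,-.1],[-.008,-.008,.2]])*sx+p0
        o=minimize(cost,p0,method='Nelder-Mead',options=dict(initial_simplex=s,xatol=1e-4,fatol=1e-4))
        if best is None or o.fun<best.fun: best=o
    return best.x,best.fun
def yaw0(n,c,m,im,z=.018):
    "centre, direction toward brass end"
    ys,xs=np.nonzero(m); W=np.array([onz(n,c,q,z)[:2] for q in zip(xs,ys)]); cen=W.mean(0)
    d=np.linalg.svd(W-cen,full_matrices=False)[2][0]; t=(W-cen)@d
    e=[np.median(im[ys,xs][(s*t)>.8*(s*t).max()].astype(float),0) for s in(1,-1)]
    return cen,d,e
E
python3 - <<'E'
from h import *
for n in('top','scene'):
    c,im=pic(n)
    for k in('cart_red','cart_yellow','cart_blue','cart_green','analyser','lockbar'):
        for p,m,pos in sil(n,k)[:4]:
            if m.sum()<5: continue
            cen,d,e=yaw0(n,c,m,im)
            print(n,k,round(p,2),m.sum(),np.round(pos,1),np.round(cen,3),np.round(d,2),[x.tolist() for x in e])
E
python3 -c "
import cv2
a=cv2.imread('pics/top0.png');b=cv2.resize(a[140:290,65:400],None,fx=2.35,fy=2.35,interpolation=2);cv2.imwrite('pics/crop1.png',b)"
```

```text
top cart_red 0.61 624 [173.6 249.8] [0.447 0.252] [-0.93 -0.37] [[90.5, 25.0, 21.5], [106.0, 86.0, 42.0]]
top cart_red 0.3 7709 [259.6 194.5] [0.593 0.005] [-0.01  1.  ] [[35.0, 50.0, 67.0], [79.0, 77.0, 78.0]]
top cart_red 0.16 640 [373.2 254.1] [ 0.424 -0.289] [-1.   0.1] [[96.0, 92.5, 36.5], [103.0, 88.0, 40.0]]
top cart_yellow 0.93 640 [370.8 256.7] [ 0.424 -0.288] [-1.    0.08] [[96.0, 92.5, 36.0], [103.0, 87.0, 41.0]]
top cart_blue 0.85 281 [166.6 202.1] [0.576 0.277] [ 0.03 -1.  ] [[91.0, 73.0, 37.0], [22.0, 39.0, 62.0]]
top cart_blue 0.58 610 [125.9 217.8] [0.541 0.383] [-0.98 -0.22] [[19.0, 39.0, 66.0], [105.0, 81.0, 41.0]]
top cart_blue 0.52 301 [ 90.  213.6] [0.557 0.486] [-0.98  0.21] [[96.0, 79.5, 41.5], [15.5, 32.5, 66.5]]
top cart_blue 0.29 7737 [262.1 194.2] [0.593 0.005] [-0.  1.] [[36.0, 50.0, 67.0], [79.0, 77.0, 78.0]]
top cart_green 0.62 7655 [263.  197.6] [0.593 0.005] [-0.02  1.  ] [[32.0, 44.0, 67.0], [79.0, 78.0, 79.0]]
top analyser 0.65 7853 [261.3 197.4] [0.593 0.005] [-0.02 -1.  ] [[79.0, 77.0, 78.0], [37.0, 51.0, 66.0]]
top analyser 0.19 1479 [283.2 130.7]
[... 229 characters left out ...]
294] [1.   0.05] [[54.0, 46.0, 31.5], [106.5, 103.5, 34.0]]
scene cart_blue 0.88 588 [387.4 199.8] [0.54 0.38] [0.99 0.11] [[51.0, 43.0, 29.5], [38.0, 55.0, 91.0]]
scene cart_blue 0.6 323 [348.9 205. ] [0.583 0.273] [-0.27  0.96] [[32.0, 46.0, 85.0], [55.0, 46.0, 39.5]]
scene cart_blue 0.59 279 [425.1 213.7] [0.569 0.48 ] [ 0.96 -0.28] [[29.0, 34.0, 45.0], [79.0, 74.0, 90.0]]
scene cart_blue 0.5 5032 [251.2 200.4] [0.614 0.001] [-0.04  1.  ] [[45.0, 56.0, 44.0], [100.0, 95.0, 94.0]]
scene analyser 0.9 4980 [252.6 200.6] [0.613 0.001] [-0.03  1.  ] [[47.0, 57.0, 45.0], [100.0, 95.0, 94.0]]
scene analyser 0.71 619 [384.  196.1] [0.541 0.379] [1.   0.08] [[52.0, 43.0, 30.0], [39.0, 56.0, 92.0]]
```

View pics/crop1.png

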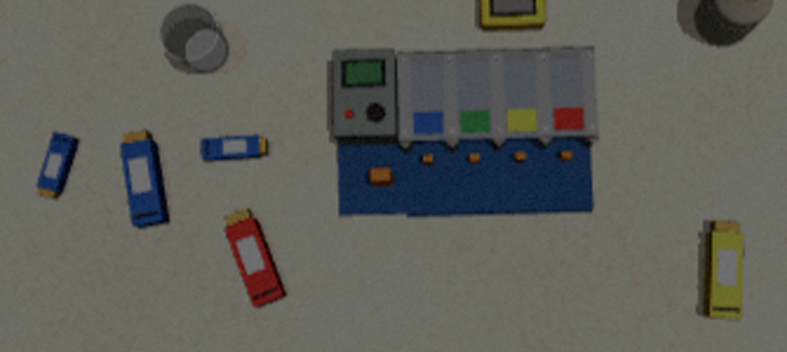

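```bash
cat >> h.py <<'E'
def pose(s=None):
    s=s or bot.sense(); r=rot(s['ee_rot']).as_matrix(); return s['ee_pos'],np.arctan2(r[1,0],r[0,0]),r
def plan(x,y,z,yaw,step=.45):
    "tool-down: turn first (tool z is down so +turn lowers yaw), then shift in the new frame"
    p,a,r=pose(); d=(yaw-a+np.pi)%(2*np.pi)-np.pi
    nt=int(np.ceil(abs(d)/np.radians(8.5))); 
    if nt: print('turn',nt,'x',round(-d/nt/2/np.pi,4))
    X=np.array([np.cos(yaw),np.sin(yaw)]);Y=np.array([np.sin(yaw),-np.cos(yaw)])
    D=np.array([x,y])-p[:2]; v=np.r_[D@X,D@Y,p[2]-z]*10; n=max(1,int(np.ceil(np.linalg.norm(v)/step)))
    print('shift total',v.round(3),n,'x',(v/n).round(3))
def orange(im,c,n,lo=8):
    hs=cv2.cvtColor(im,cv2.COLOR_RGB2HSV); m=((hs[...,0]>=6)&(hs[...,0]<=17)&(hs[...,1]>150)&(hs[...,2]>60)).astype(np.uint8)
    k,l,st,ce=cv2.connectedComponentsWithStats(m); return [(st[i,4],ce[i].round(1)) for i in range(1,k) if st[i,4]>=lo]
E
python3 - <<'E'
from h import *
p,a,r=pose(); print(p,np.degrees(a),r.round(3))
c=bot.camera_model('wrist'); print('cam in tool',r.T@(c['eye']-p),'view',r.T@rot(c['rotation']).apply([0,0,-1]), 'up',r.T@rot(c['rotation']).apply([0,1,0]))
c,im=pic('top')
for a_,u in orange(im,c,'top'): print(a_,u,onz('top',c,u,.033)[:2].round(4),onz('top',c,u,.06)[:2].round(4))
E
```

```text
[0.17720058 0.57326536 0.24466739] 162.82359613956135 [[-0.955  0.295  0.   ]
 [ 0.295  0.955  0.   ]
 [ 0.     0.    -1.   ]]
cam in tool [ 7.54167050e-02  1.27763131e-04 -1.40188847e-01] view [-0.2725013  -0.00227929  0.96215272] up [ 9.62155404e-01 -4.90929887e-04  2.72500895e-01]
10 [286.1 205.9] [ 0.5609 -0.0589] [ 0.5569 -0.0571]
10 [305.8 206. ] [ 0.5599 -0.1125] [ 0.5559 -0.1095]
10 [246.5 207. ] [0.5594 0.0491] [0.5554 0.0486]
11 [266.4 207.1] [ 0.5583 -0.0052] [ 0.5544 -0.0045]
43 [226.3 214.1] [0.5406 0.1043] [0.5371 0.1026]
```

```bash
python3 -c "
from h import *
plan(.5,.03,.22,np.pi)"
```

```text
turn 3 x -0.0159
shift total [-3.228 -5.433  0.247] 15 x [-0.215 -0.362  0.016]
```

Emit:
apply_moves:
  motion:
    - [0,0,0,0,0,-0.0159]
    - [0,0,0,0,0,-0.0159]
    - [0,0,0,0,0,-0.0159]
    - [-0.215,-0.362,0.016,0,0,0]
    - [-0.215,-0.362,0.016,0,0,0]
    - [-0.215,-0.362,0.016,0,0,0]
    - [-0.215,-0.362,0.016,0,0,0]
    - [-0.215,-0.362,0.016,0,0,0]
    - [-0.215,-0.362,0.016,0,0,0]
    - [-0.215,-0.362,0.016,0,0,0]
    - [-0.215,-0.362,0.016,0,0,0]
    - [-0.215,-0.362,0.016,0,0,0]
    - [-0.215,-0.362,0.016,0,0,0]
    - [-0.215,-0.362,0.016,0,0,0]
    - [-0.215,-0.362,0.016,0,0,0]
    - [-0.215,-0.362,0.016,0,0,0]
    - [-0.215,-0.362,0.016,0,0,0]
    - [-0.215,-0.362,0.016,0,0,0]
    - [0,0,0,0,0,0]
    - [0,0,0,0,0,0]
  fingers: 0

```text
clock: 2.85
ee_pos: [0.4996, 0.0297, 0.2203]
ee_rot: [-0.0, 0.001, 1.0, 0.0]
ft_force: [-0.1, 0.4, -0.1]
finger_gap: 1.0
grasp_force: 0.0
```

Run:
```python
from h import *
p,a,r=pose();print(p,np.degrees(a))
c,im=pic('wrist','w1.png')
for a_,u in orange(im,c,'wrist',20): print(a_,u,onz('wrist',c,u,.033)[:2].round(4),onz('wrist',c,u,.06)[:2].round(4))
```

```text
[0.49964879 0.02969703 0.22034722] 179.87692765422608
43 [434.8 178.4] [0.4917 0.258 ] [0.4861 0.2393]
540 [317.9 216.3] [0.5399 0.1024] [0.5304 0.0964]
105 [271.5 229.2] [0.5557 0.0474] [0.5449 0.046 ]
111 [145.2 229.5] [ 0.5578 -0.1091] [ 0.5468 -0.0976]
90 [186.2 229. ] [ 0.556  -0.0553] [ 0.5452 -0.0482]
44 [226.9 233. ] [ 0.5606 -0.0057] [ 0.5494 -0.0028]
```

View pics/w1.png

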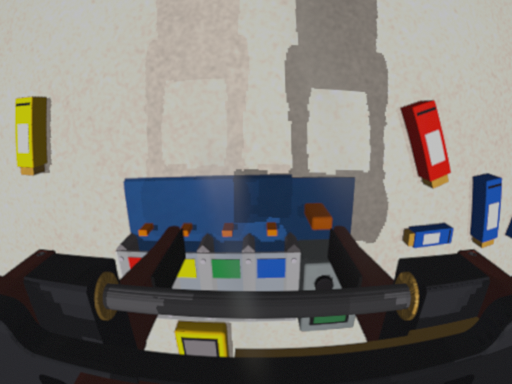

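```bash
cat >> h.py <<'E'
def omask(im):
    hs=cv2.cvtColor(im,cv2.COLOR_RGB2HSV); return ((hs[...,0]>=4)&(hs[...,0]<=20)&(hs[...,1]>130)&(hs[...,2]>40))
def hullimg(n,c,boxes,shape,S=4):
    r=np.zeros((shape[0]*S,shape[1]*S),np.uint8)
    for B in boxes:
        cv2.fillPoly(r,[cv2.convexHull(((proj(n,c,B)+.5)*S*16).astype(np.int32))],1,shift=4)
    return cv2.resize(r.astype(np.float32),shape[::-1],interpolation=cv2.INTER_AREA)
def cub(x0,x1,y0,y1,z0,z1): return np.array([[x,y,z] for x in(x0,x1) for y in(y0,y1) for z in(z0,z1)])
def fitan(obs,p0,j=None,teeth=(-81,-27,27,81)):
    "obs (n,cam,mask): x,y,yaw,(joint) of analyser by orange parts"
    def cost(p):
        q=p[3] if j is None else j; t=0
        T=[cub(-.013,-.005,y*.001-.006+q,y*.001+.006+q,.008,.033) for y in teeth]+[cub(-.038,-.022,.123+q,.147+q,.02,.06)]
        W=[R.from_euler('z',p[2]).apply(B)+[p[0],p[1],0] for B in T]
        for n,c,m in obs:
            h=hullimg(n,c,W,m.shape); t+=np.abs(h-m).sum()/m.sum()
        return t
    s=np.array([[0,0,0,0],[.006,0,0,0],[0,.006,0,0],[0,0,.05,0],[0,0,0,.004]])
    if j is not None: s=s[:4,:3]
    o=minimize(cost,p0,method='Nelder-Mead',options=dict(initial_simplex=s+p0,xatol=5e-5,fatol=1e-4)); return o.x,o.fun
E
python3 - <<'E'
from h import *
c=bot.camera_model('wrist'); im=cv2.imread('pics/w1.png')[:,:,::-1].copy()
m=omask(im); m[:160]=0;m[240:]=0;m[:,:130]=0;m[:,340:]=0
ct=bot.camera_model('top'); it=cv2.imread('pics/top0.png')[:,:,::-1].copy()
mt=omask(it); mt[:203]=0; mt[220:]=0; mt[:,:215]=0; mt[:,315:]=0
print(m.sum(),mt.sum())
p0=np.array([.567,-.03,-.0])
for o in([('wrist',c,m)],[('top',ct,mt)]): print(fitan(o,p0,0.))
print(fitan([('wrist',c,m)],np.r_[p0,0]))
x,_=fitan([('wrist',c,m)],p0,0.)
# overlays + ledge edge check
def W(P): return R.from_euler('z',x[2]).apply(np.atleast_2d(P))+[x[0],x[1],0]
print('ledge corner proj',proj('wrist',c,W([[-.07,-.1155,.005],[-.07,.189,.005],[-.07,.117,.005]])).round(1))
o=im.copy()
for y in(-.081,-.027,.027,.081): 
    for B in [cub(-.013,-.005,y-.006,y+.006,.008,.033)]: cv2.polylines(o,[cv2.convexHull(proj('wrist',c,W(B)).astype(np.int32))],1,(0,255,0))
cv2.polylines(o,[cv2.convexHull(proj('wrist',c,W(cub(-.038,-.022,.123,.147,.02,.06))).astype(np.int32))],1,(0,255,0))
for y in(-.108,-.054,0,.054,.108): 
    q=proj('wrist',c,W([[0,y,.048],[0.02,y,.048]])).astype(int); cv2.line(o,tuple(map(int,q[0])),tuple(map(int,q[1])),(255,0,255))
cv2.imwrite('pics/ov1.png',cv2.resize(o[165:285,110:370,::-1],None,fx=3,fy=3,interpolation=2))
E
```

```text
929 109
(array([ 0.57022295, -0.03299499,  0.02812173]), np.float64(0.3485602798708288))
(array([ 0.56952949, -0.03157444,  0.01188779]), np.float64(0.5137614678899083))
(array([ 5.69854010e-01, -3.26835475e-02,  2.40083869e-02, -9.94601451e-05]), np.float64(0.3499058127018299))
ledge corner proj [[119.5 182.2]
 [354.  175. ]
 [298.3 175.9]]
```

View pics/ov1.png

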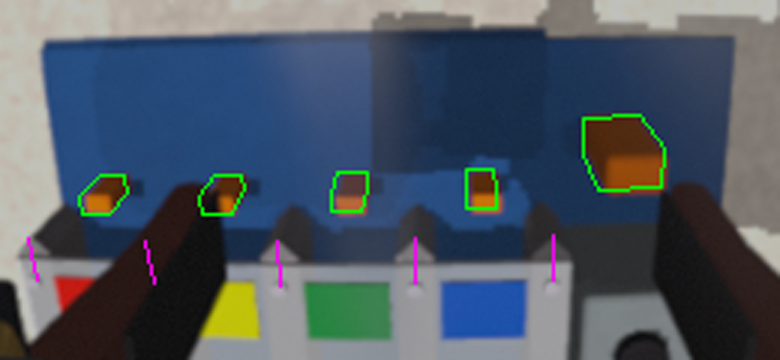

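```bash
python3 - <<'E'
from h import *
def edge(n,c,im,cols,r0,r1):
    out=[]
    b=im[...,2].astype(float)-im[...,0]  # blue minus red
    for u in cols:
        g=np.diff(cv2.GaussianBlur(b,(3,3),0)[r0:r1,u]); s=np.abs(g); k=s.argmax(); k0=max(0,k-2); w=s[k0:k+3]
        v=r0+.5+(np.arange(k0,k0+len(w))*w).sum()/w.sum(); out.append(onz(n,c,(u,v),.004)[:2])
    return np.array(out)
c=bot.camera_model('wrist'); im=cv2.imread('pics/w1.png')[:,:,::-1].copy()
ct=bot.camera_model('top'); it=cv2.imread('pics/top0.png')[:,:,::-1].copy()
for n,cc,i,cols,r in(('wrist',c,im,range(132,350,4),(168,190)),('top',ct,it,range(212,314,3),(222,238))):
    E=edge(n,cc,i,cols,*r); 
    k=np.ones(len(E),bool)
    for _ in range(4):
        f=np.polyfit(E[k,1],E[k,0],1); k=np.abs(np.polyval(f,E[:,1])-E[:,0])<.003
    print(n,f,'yaw',-np.arctan(f[0]),k.sum(),len(E),'x at y=-.032:',np.polyval(f,-.032), 'y range',onz(n,cc,(cols[0],r[0]),.004)[:2])
# ledge corners
for u in[(124.2,179.3),(355,177.7)]: print(onz('wrist',c,u,.004))
# teeth: top faces centroid: bright subregions in orange
for u in orange(im,c,'wrist',20): pass
E
python3 -c "
import cv2
a=cv2.imread('pics/w1.png');cv2.imwrite('pics/z1.png',cv2.resize(a[195:255,115:345],None,fx=3.45,fy=3.45*1.0,interpolation=0))"
```

```text
wrist [-2.89250178e-04  4.97255674e-01] yaw 0.0002892501701004269 55 55 x at y=-.032: 0.49726492967854224 y range [ 0.48514803 -0.13024187]
top [5.70060185e-05 4.97510782e-01] yaw -5.70060184766985e-05 34 34 x at y=-.032: 0.4975089576998848 y range [0.52296397 0.14579678]
[ 0.49989358 -0.14328087  0.004     ]
[0.49866193 0.15587635 0.004     ]
```

View pics/z1.png

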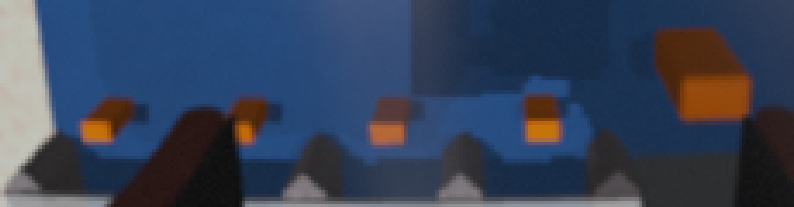

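Run:
```python
from h import *
c=bot.camera_model('wrist')
for u,z,y,x in[((97,131),.033,-81,-9),((388,133),.033,27,-9),((543,131),.033,81,-9),((715,98),.06,135,-30)]:
    # note image left = -y
    P=onz('wrist',c,(u[0]/3.452+114.6,u[1]/3.452+194.6),z); print(P.round(4),'origin',(P[0]-x*.001).round(4),(P[1]-y*.001).round(4))
ct=bot.camera_model('top')
# walls/outline from top: ledge ends
p,a,r=pose(); 
for u in [(208.5,231),(317.5,231)]: print(onz('top',ct,u,.004))
```

```text
[ 0.5623 -0.1123  0.033 ] origin 0.5713 -0.0313
[ 0.5609 -0.0047  0.033 ] origin 0.5699 -0.0317
[0.56  0.049 0.033] origin 0.569 -0.032
[0.5381 0.1023 0.06  ] origin 0.5681 -0.0327
[0.49809328 0.15542488 0.004     ]
[ 0.4940059  -0.14565378  0.004     ]
```

```bash
python3 -c "
from h import *
plan(.538,.103,.12,np.pi)"
```

```text
turn 1 x -0.0001
shift total [-0.386  0.725  1.006] 3 x [-0.129  0.242  0.335]
```

Emit:
apply_moves:
  motion:
    - [-0.129,0.242,0.335,0,0,-0.0001]
    - [-0.129,0.242,0.335,0,0,0]
    - [-0.129,0.242,0.335,0,0,0]
    - [0,0,0,0,0,0]
    - [0,0,0.25,0,0,0]
    - [0,0,0.25,0,0,0]
    - [0,0,0.25,0,0,0]
    - [0,0,0,0,0,0]
    - [0,0,0,0,0,0]
  fingers: 0.45
  newtons: 25

```text
clock: 3.8
ee_pos: [0.5383, 0.1033, 0.0467]
ee_rot: [0.0, -0.001, 1.0, 0.0]
ft_force: [0.6, 0.0, 1.2]
finger_gap: 0.549
grasp_force: 0.0
```

Emit:
apply_moves:
  motion:
    - [0,0,0,0,0,0]
    - [0,0,0,0,0,0]
    - [0,0,0,0,0,0]
    - [0,0,0,0,0,0]
    - [0,0,0,0,0,0]
    - [0,0,0,0,0,0]
  fingers: 1
  newtons: 25

```text
clock: 4.4
ee_pos: [0.5389, 0.1028, 0.0463]
ee_rot: [0.001, -0.0, 1.0, -0.0]
ft_force: [-0.3, -0.8, 6.4]
finger_gap: 0.272
grasp_force: 25.0
```

Emit:
apply_moves:
  motion:
    - [0,0.06,0,0,0,0]
    - [0,0.06,0,0,0,0]
    - [0,0.06,0,0,0,0]
    - [0,0.05,0,0,0,0]
    - [0,0.04,0,0,0,0]
    - [0,0.02,0,0,0,0]
    - [0,0,0,0,0,0]
    - [0,0,0,0,0,0]
    - [0,0,0,0,0,0]

```text
clock: 5.3
ee_pos: [0.5386, 0.1273, 0.0461]
ee_rot: [0.0, 0.001, 1.0, -0.004]
ft_force: [-2.8, -16.3, 7.5]
finger_gap: 0.268
grasp_force: 25.0
```

Emit:
apply_moves:
  motion:
    - [0,0.02,0,0,0,0]
    - [0,0.02,0,0,0,0]
    - [0,0,0,0,0,0]
    - [0,0,0,0,0,0]

```text
clock: 5.7
ee_pos: [0.5387, 0.1276, 0.046]
ee_rot: [-0.0, 0.002, 1.0, -0.007]
ft_force: [-3.7, -29.5, 9.3]
finger_gap: 0.274
grasp_force: 25.0
```

Emit:
apply_moves:
  motion:
    - [0,-0.04,0,0,0,0]
    - [0,0,0,0,0,0]
    - [0,0,0,0,0,0]
    - [0,0,0,0,0,0]
    - [0,0,-0.3,0,0,0]
    - [0,0,-0.3,0,0,0]
    - [0,0,-0.4,0,0,0]
    - [0,-0.4,-0.4,0,0,0]
    - [0.2,-0.4,-0.4,0,0,0]
    - [0.2,0,0,0,0,0]
    - [0,0,0,0,0,0]
    - [0,0,0,0,0,0]
  fingers: 0.3

```text
clock: 6.9
ee_pos: [0.5017, 0.0637, 0.2133]
ee_rot: [-0.0, -0.001, 1.0, 0.0]
ft_force: [0.2, 0.2, -0.3]
finger_gap: 0.704
grasp_force: 0.0
```

Run:
```python
from h import *
p,a,r=pose();print(p,np.degrees(a))
c,im=pic('wrist','w2.png')
print(proj('wrist',c,[[.538,.130,.06],[.56,.076,.033],[.56,-.086,.033]]))
for a_,u in orange(im,c,'wrist',20): print(a_,u,onz('wrist',c,u,.033)[:2].round(4),onz('wrist',c,u,.06)[:2].round(4))
cv2.imwrite('pics/z2.png',cv2.resize(im[170:290,90:400,::-1],None,fx=2.5,fy=2.5,interpolation=0))
```

```text
[0.50170498 0.0636964  0.21330221] -179.92198954775284
[[318.3360837  223.44876523]
 [266.93694254 233.11908655]
 [135.11949818 230.92165455]]
38 [417.2 177.7] [0.4915 0.2598] [0.486  0.2433]
532 [311.5 216.1] [0.5391 0.1273] [0.5296 0.122 ]
108 [264.3 229.7] [0.5557 0.0729] [0.5448 0.0721]
109 [136.8 229.1] [ 0.5575 -0.0833] [ 0.5464 -0.0709]
120 [176.6 229.9] [ 0.5571 -0.0313] [ 0.5461 -0.0233]
64 [218.7 232.9] [0.56   0.0195] [0.5488 0.0233]
```

View pics/z2.png

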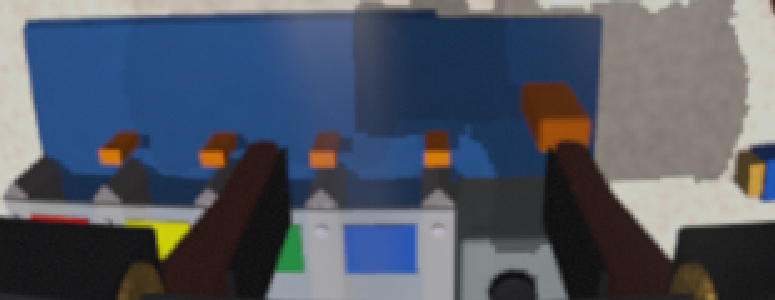

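Run:
```python
from h import *
c=bot.camera_model('wrist')
for u,z,y,x in[((111,157),.033,-81,-9),((213,158),.033,-27,-9),((323,158),.033,27,-9),((437,158),.033,81,-9),((563,133),.06,135,-30)]:
    P=onz('wrist',c,(u[0]/2.5+89.7,u[1]/2.5+169.7),z); print(P.round(4),'origin',(P[0]-x*.001).round(4),'q-y0',(P[1]-y*.001).round(4))
# wall tops: bright tips
for u in[(18,190),(112,193),(207,197),(322,200),(440,198)]: print(onz('wrist',c,(u[0]/2.5+89.7,u[1]/2.5+169.7),.045).round(4))
for u in[(27,22),(601,18)]: print('ledge',onz('wrist',c,(u[0]/2.5+89.7,u[1]/2.5+169.7),.005).round(4))
```

```text
[ 0.5618 -0.0874  0.033 ] origin 0.5708 q-y0 -0.0064
[ 0.5607 -0.0335  0.033 ] origin 0.5697 q-y0 -0.0065
[0.5596 0.02   0.033 ] origin 0.5686 q-y0 -0.007
[0.5593 0.0732 0.033 ] origin 0.5683 q-y0 -0.0078
[0.537  0.1261 0.06  ] origin 0.567 q-y0 -0.0089
[ 0.5772 -0.1389  0.045 ]
[ 0.5758 -0.0841  0.045 ]
[ 0.5757 -0.0349  0.045 ]
[0.5757 0.0202 0.045 ]
[0.5742 0.0745 0.045 ]
ledge [ 0.4988 -0.1418  0.005 ]
ledge [0.4982 0.1535 0.005 ]
```

Run:
```python
from h import *
ct=bot.camera_model('top'); im,_=pic('top')[1],0
g=im.astype(int)
hs=cv2.cvtColor(im,cv2.COLOR_RGB2HSV)
print('orange top');
for a_,u in orange(im,ct,'top'): print(a_,u,onz('top',ct,u,.033)[:2].round(4),onz('top',ct,u,.06)[:2].round(4))
sub=hs[183:198,238:318]
for nm,(lo,hi),y in(('red',(0,4),-81),('yel',(24,34),-27),('grn',(45,75),27),('blu',(105,125),81)):
    m=np.zeros(hs.shape[:2],bool); m[183:198,238:318]=(sub[...,0]>=lo)&(sub[...,0]<=hi)&(sub[...,1]>110)
    ys,xs=np.nonzero(m); P=onz('top',ct,(np.median(xs),ys.mean()),.048); P2=onz('top',ct,(xs.mean(),ys.mean()),.048); print('top',nm,m.sum(),P2.round(4),'y0',P2[1]-y*.001)
c=bot.camera_model('wrist')
im=cv2.imread('pics/w2.png')[:,:,::-1].copy(); hs=cv2.cvtColor(im,cv2.COLOR_RGB2HSV)
sub=hs[255:285,85:275]
for nm,(lo,hi),y in(('blu',(105,125),81),):
    m=np.zeros(hs.shape[:2],bool); m[258:285,220:270]=((hs[...,0]>=lo)&(hs[...,0]<=hi)&(hs[...,1]>130))[258:285,220:270]
    ys,xs=np.nonzero(m); P=onz('wrist',c,(xs.mean(),ys.mean()),.048); print('w',nm,m.sum(),P.round(4),'y0',P[1]-y*.001)
```

```text
orange top
top red 107 [ 0.6011 -0.1146  0.048 ] y0 -0.03364288466110117
top yel 109 [ 0.5994 -0.0602  0.048 ] y0 -0.03320663518389083
top grn 0 [nan nan nan] y0 nan
top blu 0 [nan nan nan] y0 nan
w blu 525 [0.5988 0.0467 0.048 ] y0 -0.034288148833735786
  return _methods._mean(a, axis=axis, dtype=dtype,
  ret = ret.dtype.type(ret / rcount)
<stdin>:10: RuntimeWarning: Mean of empty slice.
```

```bash
python3 -c "
from h import *
plan(.47,.262,.2,np.pi+.38)"
```

```text
turn 3 x -0.0201
shift total [-0.44   1.959  0.125] 5 x [-0.088  0.392  0.025]
```

Emit:
apply_moves:
  motion:
    - [0,0,0,0,0,-0.0201]
    - [0,0,0,0,0,-0.0201]
    - [0,0,0,0,0,-0.0201]
    - [-0.088,0.392,0.025,0,0,0]
    - [-0.088,0.392,0.025,0,0,0]
    - [-0.088,0.392,0.025,0,0,0]
    - [-0.088,0.392,0.025,0,0,0]
    - [-0.088,0.392,0.025,0,0,0]
    - [0,0,0,0,0,0]
    - [0,0,0,0,0,0]
    - [0,0,0,0,0,0]
  fingers: 0.1

```text
clock: 8.1
ee_pos: [0.4701, 0.261, 0.2006]
ee_rot: [-0.001, -0.189, 0.982, -0.0]
ft_force: [-0.1, -0.6, -0.1]
finger_gap: 0.903
grasp_force: 0.0
```

```bash
cat >> h.py <<'E'
def seecart(k,near,fn=None,rng=.12):
    p,a,r=pose(); c,im=pic('wrist',fn); out=[]
    for pr,m,pos in sil('wrist',k):
        n,l,st,ce=cv2.connectedComponentsWithStats(m.astype(np.uint8))
        if n<2: continue
        m=l==1+st[1:,4].argmax()
        if m.sum()<200: continue
        cen,d,e=yaw0('wrist',c,m,im); 
        if np.hypot(*(cen-near))>rng: continue
        if d[0]<0: d=-d   # noses all point roughly +x
        f,q=fitcart([('wrist',c,m)],np.r_[cen,np.arctan2(d[1],d[0])]); out.append((f,q))
        print(k,round(pr,2),m.sum(),np.round(pos),'cen',cen.round(3),'fit',f.round(4),np.degrees(f[2]).round(1),'err',round(q,3),[x.tolist() for x in e])
    return out
E
python3 - <<'E'
from h import *
o=seecart('cart_red',[.447,.252],'w3.png')
E
```

```text
cart_red 0.57 3478 [255. 162.] cen [0.449 0.25 ] fit [0.4489 0.2503 0.3853] 22.1 err 0.028 [[102.0, 79.0, 43.5], [126.0, 43.0, 37.0]]
```

View pics/w3.png

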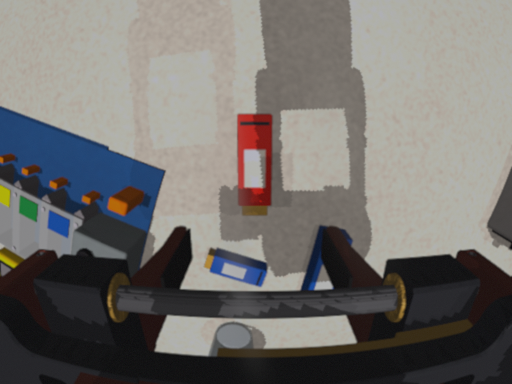

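```bash
python3 -c "
from h import *
plan(.4183,.2379,.08,np.pi+.3853)"
```

```text
turn 1 x -0.0012
shift total [ 0.568 -0.014  1.212] 3 x [ 0.189 -0.005  0.404]
```

Emit:
apply_moves:
  motion:
    - [0.189,-0.005,0.404,0,0,-0.0012]
    - [0.189,-0.005,0.404,0,0,0]
    - [0.189,-0.005,0.404,0,0,0]
    - [0,0,0.2,0,0,0]
    - [0,0,0.2,0,0,0]
    - [0,0,0.13,0,0,0]
    - [0,0,0,0,0,0]
    - [0,0,0,0,0,0]
  fingers: 0.3

```text
clock: 9.0
ee_pos: [0.4185, 0.2386, 0.0279]
ee_rot: [0.0, -0.192, 0.981, 0.0]
ft_force: [0.7, -0.5, -0.4]
finger_gap: 0.697
grasp_force: 0.0
```

Emit:
apply_moves:
  motion:
    - [0,0,0,0,0,0]
    - [0,0,0,0,0,0]
    - [0,0,0,0,0,0]
    - [0,0,0,0,0,0]
    - [0,0,0,0,0,0]
  fingers: 1
  newtons: 35

```text
clock: 9.5
ee_pos: [0.4183, 0.239, 0.0277]
ee_rot: [0.0, -0.192, 0.981, 0.0]
ft_force: [0.6, -0.3, 2.9]
finger_gap: 0.408
grasp_force: 34.8
```

Emit:
apply_moves:
  motion:
    - [0,0,-0.15,0,0,0]
    - [0,0,-0.15,0,0,0]
    - [0,0,-0.15,0,0,0]
    - [0,0,0,0,0,0]
    - [0,0,0,0,0,0]

```text
clock: 10.0
ee_pos: [0.4183, 0.239, 0.0729]
ee_rot: [0.001, -0.192, 0.981, 0.0]
ft_force: [-1.1, 0.5, -2.5]
finger_gap: 0.407
grasp_force: 34.8
```

```bash
python3 -c "
from h import *
plan(.448,-.1152,.085,np.pi)"
```

```text
turn 3 x 0.0205
shift total [-0.297 -3.542 -0.121] 8 x [-0.037 -0.443 -0.015]
```

Emit:
apply_moves:
  motion:
    - [0,0,-0.3,0,0,0.0205]
    - [0,0,0,0,0,0.0205]
    - [0,0,0,0,0,0.0205]
    - [-0.03,-0.443,-0.015,0,0,0]
    - [-0.03,-0.443,-0.015,0,0,0]
    - [-0.03,-0.443,-0.015,0,0,0]
    - [-0.037,-0.443,-0.015,0,0,0]
    - [-0.037,-0.443,-0.015,0,0,0]
    - [-0.037,-0.443,-0.015,0,0,0]
    - [-0.037,-0.443,-0.015,0,0,0]
    - [-0.037,-0.443,-0.015,0,0,0]
    - [0,0,0.3,0,0,0]
    - [0,0,0.2,0,0,0]
    - [0,0,0,0,0,0]
    - [0,0,0,0,0,0]

```text
clock: 11.5
ee_pos: [0.4452, -0.1153, 0.0637]
ee_rot: [-0.001, -0.0, 1.0, 0.0]
ft_force: [-0.5, -0.4, -0.5]
finger_gap: 0.407
grasp_force: 34.9
```

Run:
```python
from h import *
print(bot.sense()['finger_gap'])
o=seecart('cart_red',[.47,-.115],'w4.png')
plan(.448,-.1152,.036,np.pi)
```

```text
0.4071795848407036
cart_red 0.89 5484 [255. 263.] cen [ 0.461 -0.115] fit [ 0.4561 -0.1169 -0.0407] -2.3 err 0.363 [[102.0, 22.0, 19.0], [66.0, 25.0, 23.0]]
turn 1 x 0.0002
shift total [-0.017  0.002  0.293] 1 x [-0.017  0.002  0.293]
```

View pics/w4.png

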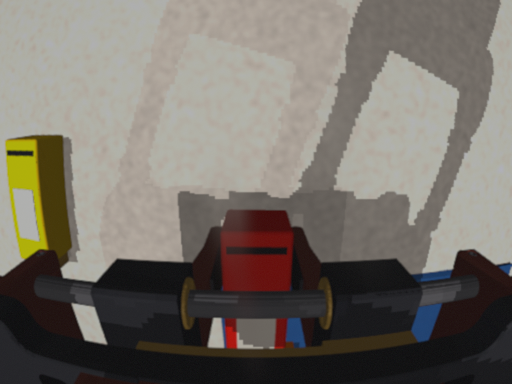

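Emit:
apply_moves:
  motion:
    - [0,0,0.15,0,0,0]
    - [0,0,0.142,0,0,0]
    - [0,0,0,0,0,0]
    - [-0.15,0,0,0,0,0]
    - [-0.15,0,0,0,0,0]
    - [-0.1,0,0,0,0,0]
    - [-0.1,0,0,0,0,0]
    - [-0.1,0,0,0,0,0]
    - [0,0,0,0,0,0]

```text
clock: 12.5
ee_pos: [0.5064, -0.1154, 0.0347]
ee_rot: [-0.0, -0.0, 1.0, 0.0]
ft_force: [-0.7, -1.0, -2.8]
finger_gap: 0.409
grasp_force: 35.0
```

Emit:
apply_moves:
  motion:
    - [-0.08,0,0,0,0,0]
    - [-0.08,0,0,0,0,0]
    - [-0.08,0,0,0,0,0]
    - [-0.06,0,0,0,0,0]
    - [0,0,0,0,0,0]
    - [0,0,0,0,0,0]

```text
clock: 13.1
ee_pos: [0.5358, -0.1155, 0.0348]
ee_rot: [-0.0, -0.0, 1.0, 0.0]
ft_force: [0.4, 1.5, -3.0]
finger_gap: 0.412
grasp_force: 35.0
```

Emit:
apply_moves:
  motion:
    - [0,0,0.015,0,0,0]
    - [0,0,0,0,0,0]
    - [0,0,0,0,0,0]
    - [0.2,0,-0.02,0,0,0]
    - [0.2,0,0,0,0,0]
    - [0.15,0,0,0,0,0]
    - [0,0,0,0,0,0]
  fingers: 0.45

```text
clock: 13.8
ee_pos: [0.4797, -0.1156, 0.0357]
ee_rot: [0.0, 0.0, 1.0, -0.0]
ft_force: [0.9, -0.6, 1.0]
finger_gap: 0.55
grasp_force: 0.0
```

Emit:
apply_moves:
  motion:
    - [0,0,0,0,0,0]
    - [0,0,0,0,0,0]
    - [0,0,0,0,0,0]
    - [0,0,0,0,0,0]
    - [0,0,0,0,0,0]
    - [0,0,0,0,0,0]
    - [-0.1,0,0,0,0,0]
    - [-0.1,0,0,0,0,0]
    - [-0.1,0,0,0,0,0]
    - [-0.1,0,0,0,0,0]
    - [-0.1,0,0,0,0,0]
    - [-0.05,0,0,0,0,0]
    - [0,0,0,0,0,0]
  fingers: 1

```text
clock: 15.1
ee_pos: [0.5365, -0.1155, 0.0353]
ee_rot: [0.0, -0.0, 1.0, 0.0]
ft_force: [-0.2, 0.3, -0.4]
finger_gap: 0.007
grasp_force: 0.0
```

Emit:
apply_moves:
  motion:
    - [-0.05,0,0,0,0,0]
    - [-0.05,0,0,0,0,0]
    - [-0.05,0,0,0,0,0]
    - [-0.03,0,0,0,0,0]
    - [-0.03,0,0,0,0,0]
    - [0,0,0,0,0,0]

```text
clock: 15.7
ee_pos: [0.5571, -0.1155, 0.0355]
ee_rot: [0.0, -0.0, 1.0, -0.0]
ft_force: [-0.6, -0.7, 0.0]
finger_gap: 0.007
grasp_force: 0.0
```

Emit:
apply_moves:
  motion:
    - [-0.02,0,0,0,0,0]
    - [-0.02,0,0,0,0,0]
    - [0,0,0,0,0,0]

```text
clock: 16.0
ee_pos: [0.561, -0.1155, 0.0356]
ee_rot: [0.0, -0.0, 1.0, -0.0]
ft_force: [-1.1, 1.3, -0.2]
finger_gap: 0.002
grasp_force: 0.0
```

Emit:
apply_moves:
  motion:
    - [-0.02,0,0,0,0,0]
    - [-0.02,0,0,0,0,0]
    - [0,0,0,0,0,0]

```text
clock: 16.3
ee_pos: [0.5615, -0.1156, 0.0356]
ee_rot: [-0.004, -0.0, 1.0, 0.0]
ft_force: [-16.6, 1.5, 10.1]
finger_gap: 0.007
grasp_force: 8.3
```

Emit:
apply_moves:
  motion:
    - [0.2,0,0,0,0,0]
    - [0.3,0,-0.3,0,0,0]
    - [0.3,0,-0.4,0,0,0]
    - [0,0,-0.4,0,0,0]
    - [0,0,-0.3,0,0,0]
    - [0,0,0,0,0,0]
    - [0,0,0,0,0,0]
  fingers: 0.1

```text
clock: 17.0
ee_pos: [0.4851, -0.1156, 0.176]
ee_rot: [0.001, -0.0, 1.0, -0.0]
ft_force: [1.2, -0.9, -0.7]
finger_gap: 0.603
grasp_force: 0.0
```

Run:
```python
from h import *
p,a,r=pose();print(p)
c,im=pic('wrist','w5.png')
# proj of mouth plane corners of red bay, for x0=.568/.5705
print(proj('wrist',c,[[x,y,.041] for x in(.563,.568,.5705) for y in(-.1332,-.0972)]).round(1))
cv2.imwrite('pics/z5.png',cv2.resize(im[170:310,110:370,::-1],None,fx=3,fy=3,interpolation=2))
plan(.445,-.29,.2,np.pi-.08)
```

```text
[ 0.48507745 -0.1156348   0.17602575]
[[239.8 266.3]
 [274.  266.4]
 [239.9 270.4]
 [273.9 270.5]
 [239.9 272.5]
 [273.8 272.5]]
turn 1 x 0.0128
shift total [ 0.254 -1.771 -0.255] 5 x [ 0.051 -0.354 -0.051]
```

View pics/z5.png

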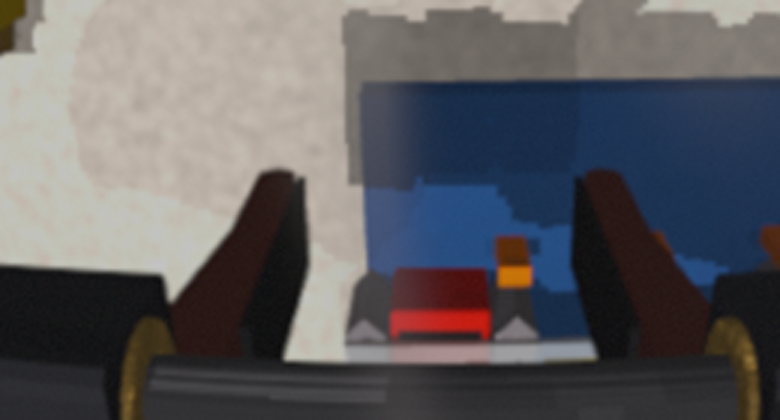

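Emit:
apply_moves:
  motion:
    - [0,0,0,0,0,0.0128]
    - [0.051,-0.354,-0.051,0,0,0]
    - [0.051,-0.354,-0.051,0,0,0]
    - [0.051,-0.354,-0.051,0,0,0]
    - [0.051,-0.354,-0.051,0,0,0]
    - [0.051,-0.354,-0.051,0,0,0]
    - [0,0,0,0,0,0]
    - [0,0,0,0,0,0]
    - [0,0,0,0,0,0]
  fingers: 0.1

```text
clock: 17.95
ee_pos: [0.4451, -0.2888, 0.1994]
ee_rot: [-0.001, 0.04, 0.999, 0.001]
ft_force: [0.3, 0.1, -0.6]
finger_gap: 0.898
grasp_force: 0.0
```

Run:
```python
from h import *
o=seecart('cart_yellow',[.424,-.289],'w6.png')
f=o[0][0]; plan(f[0]-.033*np.cos(f[2]),f[1]-.033*np.sin(f[2]),.028,np.pi+f[2])
```

```text
cart_yellow 0.9 3352 [253. 168.] cen [ 0.428 -0.29 ] fit [ 0.428  -0.2903 -0.0878] -5.0 err 0.046 [[90.0, 72.0, 39.0], [156.0, 151.0, 38.0]]
turn 1 x 0.0015
shift total [ 0.502 -0.031  1.721] 4 x [ 0.125 -0.008  0.43 ]
```

Emit:
apply_moves:
  motion:
    - [0.25,-0.016,0.2,0,0,0.0015]
    - [0.252,-0.015,0.3,0,0,0]
    - [0,0,0.4,0,0,0]
    - [0,0,0.35,0,0,0]
    - [0,0,0.25,0,0,0]
    - [0,0,0.15,0,0,0]
    - [0,0,0.07,0,0,0]
    - [0,0,0,0,0,0]
    - [0,0,0,0,0,0]
  fingers: 0.3

```text
clock: 18.95
ee_pos: [0.3956, -0.2892, 0.0304]
ee_rot: [0.001, 0.044, 0.999, -0.001]
ft_force: [0.8, -0.1, 0.1]
finger_gap: 0.702
grasp_force: 0.0
```

Emit:
apply_moves:
  motion:
    - [0,0,0,0,0,0]
    - [0,0,0,0,0,0]
    - [0,0,0,0,0,0]
    - [0,0,0,0,0,0]
    - [0,0,0,0,0,0]
  fingers: 1
  newtons: 35

```text
clock: 19.45
ee_pos: [0.395, -0.2889, 0.0294]
ee_rot: [0.0, 0.045, 0.999, -0.0]
ft_force: [0.3, 1.9, 2.0]
finger_gap: 0.406
grasp_force: 34.8
```

Emit:
apply_moves:
  motion:
    - [0,0,-0.15,0,0,0]
    - [0,0,-0.15,0,0,0]
    - [0,0,-0.25,0,0,0]
    - [0,0,0,0,0,0]
    - [0,0,0,0,0,0]

```text
clock: 19.95
ee_pos: [0.3952, -0.2892, 0.0848]
ee_rot: [0.001, 0.045, 0.999, -0.001]
ft_force: [0.6, -0.7, -2.2]
finger_gap: 0.417
grasp_force: 34.8
```

```bash
python3 -c "
from h import *
plan(.445,-.0612,.083,np.pi)"
```

```text
turn 1 x -0.0142
shift total [-0.498  2.28   0.018] 6 x [-0.083  0.38   0.003]
```

Emit:
apply_moves:
  motion:
    - [0,0,0,0,0,-0.0142]
    - [-0.083,0.38,0,0,0,0]
    - [-0.083,0.38,0,0,0,0]
    - [-0.083,0.38,0,0,0,0]
    - [-0.083,0.38,0,0,0,0]
    - [-0.083,0.38,0,0,0,0]
    - [-0.083,0.38,0,0,0,0]
    - [0,0,0,0,0,0]
    - [0,0,0.3,0,0,0]
    - [0,0,0.19,0,0,0]
    - [0,0,0,0,0,0]
    - [0,0,0,0,0,0]

```text
clock: 21.15
ee_pos: [0.444, -0.0612, 0.0344]
ee_rot: [-0.001, 0.0, 1.0, 0.0]
ft_force: [1.3, -0.5, -1.6]
finger_gap: 0.406
grasp_force: 35.0
```

```bash
python3 -c "
from h import *
print(bot.sense()['finger_gap'],bot.sense()['ft_force']);plan(.505,-.0612,.036,np.pi);plan(.536,-.0612,.036,np.pi)"
```

```text
0.40586142938274 [ 1.32687079 -0.54091379 -1.63180275]
turn 1 x -0.0001
shift total [-0.61   0.    -0.016] 2 x [-0.305  0.    -0.008]
turn 1 x -0.0001
shift total [-0.92   0.    -0.016] 3 x [-0.307  0.    -0.005]
```

Emit:
apply_moves:
  motion:
    - [0,0,-0.016,0,0,0]
    - [-0.15,0,0,0,0,0]
    - [-0.15,0,0,0,0,0]
    - [-0.1,0,0,0,0,0]
    - [-0.1,0,0,0,0,0]
    - [-0.1,0,0,0,0,0]
    - [-0.05,0,0,0,0,0]
    - [-0.05,0,0,0,0,0]
    - [0,0,0,0,0,0]

```text
clock: 22.05
ee_pos: [0.5074, -0.0611, 0.0332]
ee_rot: [-0.01, 0.0, 1.0, 0.0]
ft_force: [-25.1, -1.4, 3.0]
finger_gap: 0.408
grasp_force: 35.0
```

Emit:
apply_moves:
  motion:
    - [-0.06,0,0,0,0,0]
    - [-0.06,0,0,0,0,0]
    - [-0.06,0,0,0,0,0]
    - [-0.03,0,0,0,0,0]
    - [0,0,0,0,0,0]
    - [0,0,0,0,0,0]

```text
clock: 22.65
ee_pos: [0.5272, -0.0611, 0.0322]
ee_rot: [-0.012, 0.0, 1.0, 0.0]
ft_force: [-29.0, -1.8, 1.2]
finger_gap: 0.411
grasp_force: 35.0
```

Emit:
apply_moves:
  motion:
    - [0.1,0,0,0,0,0]
    - [0.1,0,0,0,0,0]
    - [0,0,0,0,0,0]
    - [0,0,0,0,0,0]

```text
clock: 23.05
ee_pos: [0.5162, -0.0609, 0.0373]
ee_rot: [0.001, 0.0, 1.0, -0.0]
ft_force: [0.1, -0.4, -1.9]
finger_gap: 0.408
grasp_force: 35.0
```

Run:
```python
from h import *
c,a=pic('scene');d,b=pic('wrist')
A=cv2.resize(a[160:230,170:310],(560,280),interpolation=2); B=b[180:360,100:400]; B=cv2.resize(B,None,fx=1.6,fy=1.6)
o=np.zeros((280+B.shape[0],560,3),np.uint8);o[:280]=A;o[280:,:B.shape[1]]=B
cv2.imwrite('pics/z7.png',o[:,:,::-1])
```

```text
(no output)
```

View pics/z7.png

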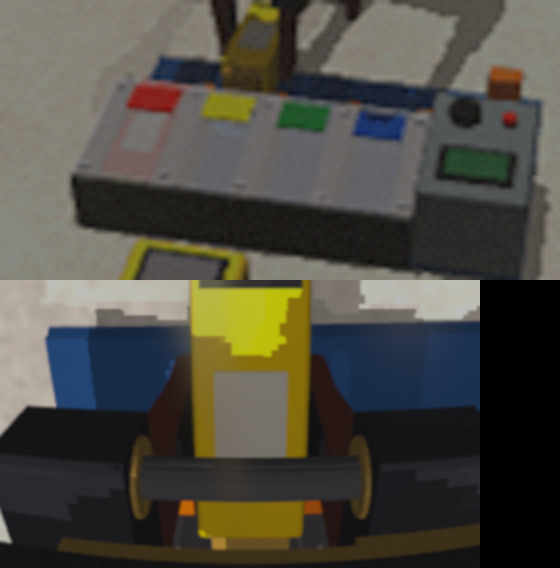

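Emit:
apply_moves:
  motion:
    - [0,0,-0.2,0,0,0]
    - [0.2,0,-0.2,0,0,0]
    - [0.4,0,0,0,0,0]
    - [0.4,0,0,0,0,0]
    - [0.2,0,0,0,0,0]
    - [0,0,0,0,0,0]
    - [0,0,0.1,0,0,0]
    - [0,0,0.1,0,0,0]
    - [0,0,0.1,0,0,0]
    - [0,0,0,0,0,0]

```text
clock: 24.15
ee_pos: [0.3947, -0.0604, 0.0439]
ee_rot: [-0.002, -0.0, 1.0, 0.001]
ft_force: [0.2, 0.4, -1.5]
finger_gap: 0.408
grasp_force: 35.0
```

Emit:
apply_moves:
  motion:
    - [0,0,0.04,0,0,0]
    - [0,0,0.04,0,0,0]
    - [0,0,0,0,0,0]

```text
clock: 24.45
ee_pos: [0.3955, -0.0607, 0.038]
ee_rot: [-0.0, 0.0, 1.0, 0.0]
ft_force: [-0.2, 0.4, -1.5]
finger_gap: 0.411
grasp_force: 35.0
```

Emit:
apply_moves:
  motion:
    - [0,0,0.04,0,0,0]
    - [0,0,0.03,0,0,0]
    - [0,0,0,0,0,0]

```text
clock: 24.75
ee_pos: [0.3957, -0.0608, 0.0315]
ee_rot: [0.0, 0.0, 1.0, -0.0]
ft_force: [-0.1, 0.1, -1.5]
finger_gap: 0.41
grasp_force: 35.0
```

Emit:
apply_moves:
  motion:
    - [0,0,0.03,0,0,0]
    - [0,0,0,0,0,0]

```text
clock: 24.95
ee_pos: [0.3967, -0.0609, 0.0299]
ee_rot: [0.001, 0.0, 1.0, -0.0]
ft_force: [1.2, 1.8, 3.2]
finger_gap: 0.413
grasp_force: 35.0
```

Contact; release, rise and look.

Emit:
apply_moves:
  motion:
    - [0,0,0,0,0,0]
    - [0,0,0,0,0,0]
    - [0,0,0,0,0,0]
    - [0,0,-0.4,0,0,0]
    - [0,0,-0.4,0,0,0]
    - [-0.2,0,-0.4,0,0,0]
    - [-0.3,0,-0.4,0,0,0]
    - [0,0,-0.1,0,0,0]
    - [0,0,0,0,0,0]
    - [0,0,0,0,0,0]
  fingers: 0.2

```text
clock: 25.95
ee_pos: [0.4447, -0.0607, 0.1968]
ee_rot: [-0.001, 0.0, 1.0, 0.0]
ft_force: [-1.1, -0.0, -0.1]
finger_gap: 0.8
grasp_force: 0.0
```

Run:
```python
from h import *
print(pose()[0])
o=seecart('cart_yellow',[.42,-.06],'w8.png')
f=o[0][0]; plan(f[0]-.02*np.cos(f[2]),f[1]-.02*np.sin(f[2]),.0265,np.pi+f[2])
```

```text
[ 0.44469119 -0.06069716  0.19680436]
cart_yellow 0.85 3607 [255. 140.] cen [ 0.398 -0.061] fit [ 0.3991 -0.0613  0.0198] 1.1 err 0.039 [[103.0, 82.0, 38.0], [177.0, 173.0, 42.0]]
turn 1 x -0.0032
shift total [0.653 0.003 1.699] 5 x [0.131 0.001 0.34 ]
```

View pics/w8.png

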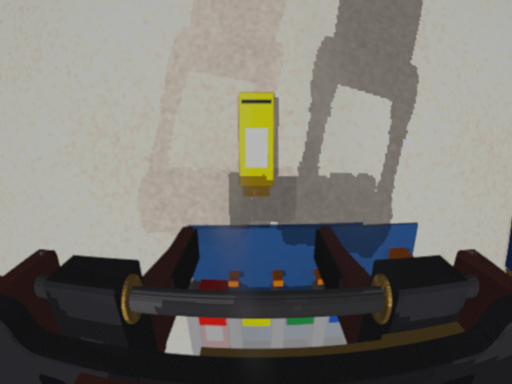

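Emit:
apply_moves:
  motion:
    - [0.33,0.001,0.2,0,0,-0.0032]
    - [0.333,0.001,0.3,0,0,0]
    - [0,0,0.4,0,0,0]
    - [0,0,0.35,0,0,0]
    - [0,0,0.25,0,0,0]
    - [0,0,0.15,0,0,0]
    - [0,0,0.05,0,0,0]
    - [0,0,0,0,0,0]
    - [0,0,0,0,0,0]
  fingers: 0.3

```text
clock: 26.95
ee_pos: [0.3795, -0.0613, 0.0291]
ee_rot: [0.0, -0.01, 1.0, -0.0]
ft_force: [0.1, -0.6, -0.3]
finger_gap: 0.7
grasp_force: 0.0
```

Emit:
apply_moves:
  motion:
    - [0,0,0,0,0,0]
    - [0,0,0,0,0,0]
    - [0,0,0,0,0,0]
    - [0,0,0,0,0,0]
    - [0,0,0,0,0,0]
  fingers: 1
  newtons: 50

```text
clock: 27.45
ee_pos: [0.3796, -0.0613, 0.0289]
ee_rot: [0.0, -0.01, 1.0, -0.0]
ft_force: [-0.4, 0.7, 2.8]
finger_gap: 0.404
grasp_force: 49.9
```

Emit:
apply_moves:
  motion:
    - [0,0,-0.1,0,0,0]
    - [0,0,-0.1,0,0,0]
    - [0,0,0,0,0,0]
    - [0,0,0,0,0,0]

```text
clock: 27.85
ee_pos: [0.3796, -0.0613, 0.0489]
ee_rot: [0.0, -0.01, 1.0, -0.0]
ft_force: [0.1, -0.5, -2.2]
finger_gap: 0.406
grasp_force: 49.9
```

```bash
python3 -c "
from h import *
plan(.455,-.0612,.05,np.pi)"
```

```text
turn 1 x 0.0032
shift total [-0.754  0.001 -0.011] 2 x [-0.377  0.001 -0.005]
```

Emit:
apply_moves:
  motion:
    - [-0.25,0,0,0,0,0.0032]
    - [-0.25,0.001,0,0,0,0]
    - [-0.25,0,0,0,0,0]
    - [0,0,0,0,0,0]
    - [0,0,0.125,0,0,0]
    - [0,0,0,0,0,0]
    - [-0.1,0,0,0,0,0]
    - [-0.1,0,0,0,0,0]
    - [0,0,0,0,0,0]

```text
clock: 28.75
ee_pos: [0.4754, -0.0607, 0.0363]
ee_rot: [0.0, 0.0, 1.0, -0.0]
ft_force: [-0.6, -0.7, -1.3]
finger_gap: 0.402
grasp_force: 50.0
```

Emit:
apply_moves:
  motion:
    - [-0.08,-0.005,0,0,0,0]
    - [-0.08,0,0,0,0,0]
    - [-0.08,0,0,0,0,0]
    - [-0.06,0,0,0,0,0]
    - [0,0,0,0,0,0]

```text
clock: 29.25
ee_pos: [0.5051, -0.0611, 0.036]
ee_rot: [0.0, -0.0, 1.0, 0.0]
ft_force: [-0.5, -0.2, -2.0]
finger_gap: 0.407
grasp_force: 50.0
```

Emit:
apply_moves:
  motion:
    - [-0.08,0,0,0,0,0]
    - [-0.08,0,0,0,0,0]
    - [-0.08,0,0,0,0,0]
    - [-0.07,0,0,0,0,0]
    - [0,0,0,0,0,0]

```text
clock: 29.75
ee_pos: [0.5362, -0.0612, 0.036]
ee_rot: [0.0, -0.0, 1.0, 0.0]
ft_force: [0.9, 0.2, -2.4]
finger_gap: 0.408
grasp_force: 50.0
```

Emit:
apply_moves:
  motion:
    - [0,0,0.015,0,0,0]
    - [0,0,0,0,0,0]
    - [0,0,0,0,0,0]
    - [0.25,0,-0.015,0,0,0]
    - [0.25,0,0,0,0,0]
    - [0.2,0,0,0,0,0]
    - [0,0,0,0,0,0]
  fingers: 0.45

```text
clock: 30.45
ee_pos: [0.4639, -0.0612, 0.0361]
ee_rot: [-0.0, 0.0, 1.0, -0.0]
ft_force: [0.1, -0.0, 0.2]
finger_gap: 0.55
grasp_force: 0.0
```

Emit:
apply_moves:
  motion:
    - [0,0,0,0,0,0]
    - [0,0,0,0,0,0]
    - [0,0,0,0,0,0]
    - [0,0,0,0,0,0]
    - [0,0,0,0,0,0]
    - [0,0,0,0,0,0]
    - [-0.1,0,0,0,0,0]
    - [-0.1,0,0,0,0,0]
    - [-0.1,0,0,0,0,0]
    - [-0.1,0,0,0,0,0]
    - [-0.1,0,0,0,0,0]
    - [-0.1,0,0,0,0,0]
    - [-0.05,0,0,0,0,0]
    - [0,0,0,0,0,0]
  fingers: 1
  newtons: 30

```text
clock: 31.85
ee_pos: [0.5311, -0.0612, 0.0359]
ee_rot: [0.0, -0.0, 1.0, 0.0]
ft_force: [0.7, -0.5, -0.1]
finger_gap: 0.001
grasp_force: 0.0
```

Emit:
apply_moves:
  motion:
    - [-0.08,0,0,0,0,0]
    - [-0.08,0,0,0,0,0]
    - [-0.06,0,0,0,0,0]
    - [-0.03,0,0,0,0,0]
    - [-0.02,0,0,0,0,0]
    - [0,0,0,0,0,0]

```text
clock: 32.45
ee_pos: [0.5577, -0.0612, 0.036]
ee_rot: [0.0, 0.0, 1.0, 0.0]
ft_force: [-0.6, 0.1, 0.9]
finger_gap: 0.007
grasp_force: 0.0
```

Emit:
apply_moves:
  motion:
    - [-0.02,0,0,0,0,0]
    - [-0.02,0,0,0,0,0]
    - [-0.02,0,0,0,0,0]
    - [0,0,0,0,0,0]

```text
clock: 32.85
ee_pos: [0.5607, -0.0612, 0.0361]
ee_rot: [-0.004, 0.0, 1.0, 0.0]
ft_force: [-13.8, -0.4, 8.0]
finger_gap: 0.002
grasp_force: 7.1
```

Emit:
apply_moves:
  motion:
    - [0.2,0,0,0,0,0]
    - [0.3,0,-0.3,0,0,0]
    - [0.2,0,-0.4,0,0,0]
    - [0,0,-0.4,0,0,0]
    - [0,0,-0.4,0,0,0]
    - [0,0,-0.1,0,0,0]
    - [0,0,0,0,0,0]
  fingers: 0.1

```text
clock: 33.55
ee_pos: [0.4944, -0.0613, 0.1984]
ee_rot: [0.002, 0.0, 1.0, -0.0]
ft_force: [-0.1, 0.2, 0.3]
finger_gap: 0.6
grasp_force: 0.0
```

Run:
```python
from h import *
c,im=pic('top')
for pr,m,pos in sil('top','cart_blue'):
    cen,d,e=yaw0('top',c,m,im); print(round(pr,2),m.sum(),cen.round(3),d.round(2))
plan(.555,.386,.2,np.pi+.22)
```

```text
0.91 597 [0.54  0.382] [-0.98 -0.2 ]
0.76 333 [0.558 0.486] [-0.97  0.24]
turn 2 x -0.0175
shift total [-1.58   4.228 -0.056] 11 x [-0.144  0.384 -0.005]
```

Emit:
apply_moves:
  motion:
    - [0,0,0,0,0,-0.0175]
    - [0,0,0,0,0,-0.0175]
    - [-0.144,0.384,-0.005,0,0,0]
    - [-0.144,0.384,-0.005,0,0,0]
    - [-0.144,0.384,-0.005,0,0,0]
    - [-0.144,0.384,-0.005,0,0,0]
    - [-0.144,0.384,-0.005,0,0,0]
    - [-0.144,0.384,-0.005,0,0,0]
    - [-0.144,0.384,-0.005,0,0,0]
    - [-0.144,0.384,-0.005,0,0,0]
    - [-0.144,0.384,-0.005,0,0,0]
    - [-0.144,0.384,-0.005,0,0,0]
    - [-0.144,0.384,-0.005,0,0,0]
    - [0,0,0,0,0,0]
    - [0,0,0,0,0,0]

```text
clock: 35.15
ee_pos: [0.555, 0.3858, 0.1977]
ee_rot: [-0.002, -0.11, 0.994, -0.001]
ft_force: [-0.7, -0.5, 0.4]
finger_gap: 0.9
grasp_force: 0.0
```

Run:
```python
from h import *
o=seecart('cart_blue',[.541,.383],'w9.png',rng=.04)
f=min(o,key=lambda t:t[1])[0]; plan(f[0]-.022*np.cos(f[2]),f[1]-.022*np.sin(f[2]),.0285,np.pi+f[2])
```

```text
cart_blue 0.7 3373 [255. 171.] cen [0.543 0.381] fit [0.5426 0.3812 0.1873] 10.7 err 0.046 [[97.0, 78.0, 45.0], [41.0, 65.0, 111.0]]
turn 1 x 0.0051
shift total [ 0.354 -0.007  1.715] 4 x [ 0.089 -0.002  0.429]
```

View pics/w9.png

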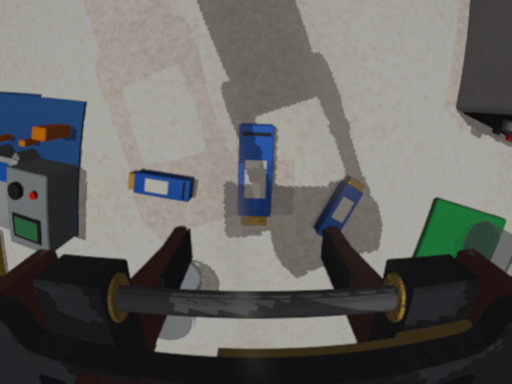

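Emit:
apply_moves:
  motion:
    - [0.18,-0.004,0.2,0,0,0.0051]
    - [0.174,-0.003,0.3,0,0,0]
    - [0,0,0.4,0,0,0]
    - [0,0,0.35,0,0,0]
    - [0,0,0.25,0,0,0]
    - [0,0,0.15,0,0,0]
    - [0,0,0.06,0,0,0]
    - [0,0,0,0,0,0]
    - [0,0,0,0,0,0]
  fingers: 0.3

```text
clock: 36.15
ee_pos: [0.5222, 0.378, 0.0325]
ee_rot: [0.001, -0.094, 0.996, 0.001]
ft_force: [0.5, 0.2, 0.3]
finger_gap: 0.701
grasp_force: 0.0
```

Emit:
apply_moves:
  motion:
    - [0,0,0,0,0,0]
    - [0,0,0,0,0,0]
    - [0,0,0,0,0,0]
    - [0,0,0,0,0,0]
    - [0,0,0,0,0,0]
  fingers: 1
  newtons: 50

```text
clock: 36.65
ee_pos: [0.5215, 0.3779, 0.031]
ee_rot: [0.0, -0.094, 0.996, 0.0]
ft_force: [-0.6, -1.2, 2.2]
finger_gap: 0.407
grasp_force: 50.0
```

Emit:
apply_moves:
  motion:
    - [0,0,-0.15,0,0,0]
    - [0,0,-0.25,0,0,0]
    - [0,0,-0.3,0,0,0]
    - [0,0,-0.2,0,0,0]
    - [0,0,0,0,0,0]
    - [0,0,0,0,0,0]

```text
clock: 37.25
ee_pos: [0.5213, 0.3778, 0.1205]
ee_rot: [0.0, -0.094, 0.996, 0.0]
ft_force: [-0.0, -0.5, -3.0]
finger_gap: 0.406
grasp_force: 50.0
```

```bash
python3 -c "
from h import *
plan(.45,.0468,.12,np.pi)"
```

```text
turn 2 x 0.0149
shift total [ 0.713 -3.31   0.005] 8 x [ 0.089 -0.414  0.001]
```

Emit:
apply_moves:
  motion:
    - [0,0,0,0,0,0.0149]
    - [0,0,0,0,0,0.0149]
    - [0.089,-0.414,0,0,0,0]
    - [0.089,-0.414,0,0,0,0]
    - [0.089,-0.414,0,0,0,0]
    - [0.089,-0.414,0,0,0,0]
    - [0.089,-0.414,0,0,0,0]
    - [0.089,-0.414,0,0,0,0]
    - [0.089,-0.414,0,0,0,0]
    - [0.089,-0.414,0,0,0,0]
    - [0,0,0,0,0,0]
    - [0,0,0.4,0,0,0]
    - [0,0,0.25,0,0,0]
    - [0,0,0.1,0,0,0]
    - [0,0,0,0,0,0]
    - [0,0,0,0,0,0]

```text
clock: 38.85
ee_pos: [0.4506, 0.047, 0.0461]
ee_rot: [0.0, -0.001, 1.0, 0.0]
ft_force: [0.8, 0.2, -1.3]
finger_gap: 0.407
grasp_force: 50.0
```

```bash
python3 -c "
from h import *
plan(.505,.0468,.038,np.pi)"
```

```text
turn 1 x 0.0002
shift total [-0.544 -0.002  0.081] 2 x [-0.272 -0.001  0.04 ]
```

Emit:
apply_moves:
  motion:
    - [0,0,0.08,0,0,0.0002]
    - [0,0,0,0,0,0]
    - [-0.1,-0.002,0,0,0,0]
    - [-0.1,0,0,0,0,0]
    - [-0.1,0,0,0,0,0]
    - [-0.1,0,0,0,0,0]
    - [-0.08,0,0,0,0,0]
    - [-0.06,0,0,0,0,0]
    - [0,0,0,0,0,0]

```text
clock: 39.75
ee_pos: [0.5049, 0.0463, 0.0374]
ee_rot: [-0.0, 0.0, 1.0, -0.0]
ft_force: [-0.2, -0.6, -1.9]
finger_gap: 0.408
grasp_force: 50.0
```

Emit:
apply_moves:
  motion:
    - [-0.08,0,0,0,0,0]
    - [-0.08,0,0,0,0,0]
    - [-0.08,0,0,0,0,0]
    - [-0.07,0,0,0,0,0]
    - [0,0,0,0,0,0]

```text
clock: 40.25
ee_pos: [0.5361, 0.0463, 0.0375]
ee_rot: [0.0, 0.0, 1.0, 0.0]
ft_force: [-0.3, -0.1, -1.6]
finger_gap: 0.406
grasp_force: 50.0
```

Emit:
apply_moves:
  motion:
    - [0,0,0.01,0,0,0]
    - [0,0,0,0,0,0]
    - [0,0,0,0,0,0]
    - [0.25,0,-0.01,0,0,0]
    - [0.25,0,0,0,0,0]
    - [0.2,0,0,0,0,0]
    - [0,0,0,0,0,0]
  fingers: 0.45

```text
clock: 40.95
ee_pos: [0.4638, 0.0464, 0.0376]
ee_rot: [-0.0, 0.0, 1.0, -0.0]
ft_force: [0.3, -0.1, -0.0]
finger_gap: 0.551
grasp_force: 0.0
```

Emit:
apply_moves:
  motion:
    - [0,0,0,0,0,0]
    - [0,0,0,0,0,0]
    - [0,0,0,0,0,0]
    - [0,0,0,0,0,0]
    - [0,0,0,0,0,0]
    - [0,0,0,0,0,0]
    - [-0.1,0,0,0,0,0]
    - [-0.1,0,0,0,0,0]
    - [-0.1,0,0,0,0,0]
    - [-0.1,0,0,0,0,0]
    - [-0.1,0,0,0,0,0]
    - [-0.1,0,0,0,0,0]
    - [-0.05,0,0,0,0,0]
    - [0,0,0,0,0,0]
  fingers: 1
  newtons: 30

```text
clock: 42.35
ee_pos: [0.531, 0.0462, 0.0374]
ee_rot: [0.0, 0.0, 1.0, 0.0]
ft_force: [0.0, 0.7, -0.1]
finger_gap: 0.005
grasp_force: 0.0
```

Emit:
apply_moves:
  motion:
    - [-0.08,0,0,0,0,0]
    - [-0.08,0,0,0,0,0]
    - [-0.06,0,0,0,0,0]
    - [-0.03,0,0,0,0,0]
    - [-0.02,0,0,0,0,0]
    - [0,0,0,0,0,0]

```text
clock: 42.95
ee_pos: [0.5576, 0.0463, 0.0376]
ee_rot: [0.0, 0.0, 1.0, 0.0]
ft_force: [-0.8, -0.4, -0.0]
finger_gap: 0.005
grasp_force: 0.0
```

Emit:
apply_moves:
  motion:
    - [-0.02,0,0,0,0,0]
    - [-0.02,0,0,0,0,0]
    - [-0.02,0,0,0,0,0]
    - [0,0,0,0,0,0]

```text
clock: 43.35
ee_pos: [0.5593, 0.0462, 0.0376]
ee_rot: [-0.005, 0.0, 1.0, -0.0]
ft_force: [-19.0, -0.1, 11.3]
finger_gap: 0.008
grasp_force: 9.9
```

Emit:
apply_moves:
  motion:
    - [-0.02,0,0,0,0,0]
    - [0,0,0,0,0,0]

```text
clock: 43.55
ee_pos: [0.5594, 0.0462, 0.0377]
ee_rot: [-0.008, 0.0, 1.0, -0.0]
ft_force: [-28.8, -0.5, 18.0]
finger_gap: 0.008
grasp_force: 14.4
```

Emit:
apply_moves:
  motion:
    - [0.2,0,0,0,0,0]
    - [0.3,0,-0.3,0,0,0]
    - [0.2,0,-0.4,0,0,0]
    - [0,0,-0.4,0,0,0]
    - [0,0,-0.3,0,0,0]
    - [0,-0.35,-0.2,0,0,0]
    - [0,-0.35,0,0,0,0]
    - [0,0,0,0,0,0]
    - [0,0,0,0,0,0]
  fingers: 0

```text
clock: 44.45
ee_pos: [0.4952, -0.024, 0.1975]
ee_rot: [0.0, 0.001, 1.0, 0.0]
ft_force: [-0.4, -0.1, -0.4]
finger_gap: 0.783
grasp_force: 0.0
```

Run:
```python
from h import *
p,a,r=pose();print(p)
c,im=pic('wrist')
for a_,u in orange(im,c,'wrist',20): print(a_,u,onz('wrist',c,u,.033)[:2].round(4),onz('wrist',c,u,.06)[:2].round(4))
cv2.imwrite('pics/z10.png',cv2.resize(im[170:290,100:360,::-1],None,fx=3,fy=3,interpolation=2))
```

```text
[ 0.49521605 -0.02400097  0.19747983]
577 [386.  224.6] [0.5393 0.1279] [0.5287 0.1145]
144 [293.4 240.1] [0.5558 0.0174] [0.5438 0.0138]
88 [339.5 237.9] [0.5543 0.071 ] [0.5424 0.0627]
106 [202.5 241. ] [ 0.557  -0.0852] [ 0.5449 -0.0797]
103 [247.7 242.5] [ 0.5584 -0.0339] [ 0.5461 -0.033 ]
```

View pics/z10.png

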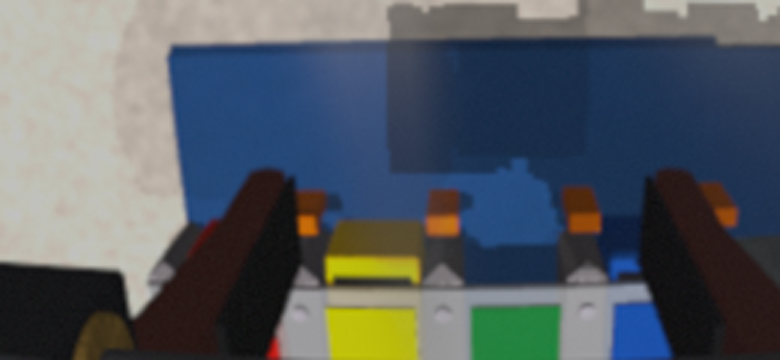

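```bash
python3 -c "
from h import *
plan(.538,.1275,.12,np.pi)"
```

```text
turn 1 x -0.0002
shift total [-0.428  1.508  0.772] 4 x [-0.107  0.377  0.193]
```

Emit:
apply_moves:
  motion:
    - [-0.107,0.377,0.193,0,0,-0.0002]
    - [-0.107,0.377,0.193,0,0,0]
    - [-0.107,0.377,0.193,0,0,0]
    - [-0.107,0.377,0.193,0,0,0]
    - [0,0,0,0,0,0]
    - [0,0,0.25,0,0,0]
    - [0,0,0.25,0,0,0]
    - [0,0,0.24,0,0,0]
    - [0,0,0,0,0,0]
    - [0,0,0,0,0,0]
  fingers: 0.45

```text
clock: 45.5
ee_pos: [0.5377, 0.1274, 0.0466]
ee_rot: [-0.0, -0.001, 1.0, -0.0]
ft_force: [0.1, 1.1, 1.3]
finger_gap: 0.549
grasp_force: 0.0
```

Emit:
apply_moves:
  motion:
    - [0,0,0,0,0,0]
    - [0,0,0,0,0,0]
    - [0,0,0,0,0,0]
    - [0,0,0,0,0,0]
    - [0,0,0,0,0,0]
    - [0,0,0,0,0,0]
  fingers: 1
  newtons: 25

```text
clock: 46.1
ee_pos: [0.5386, 0.1271, 0.0474]
ee_rot: [0.001, -0.0, 1.0, 0.0]
ft_force: [-0.7, -0.2, 6.1]
finger_gap: 0.272
grasp_force: 25.0
```

Emit:
apply_moves:
  motion:
    - [0,-0.06,0,0,0,0]
    - [0,-0.06,0,0,0,0]
    - [0,-0.06,0,0,0,0]
    - [0,-0.04,0,0,0,0]
    - [0,-0.03,0,0,0,0]
    - [0,0,0,0,0,0]

```text
clock: 46.7
ee_pos: [0.5389, 0.1019, 0.0474]
ee_rot: [0.001, -0.0, 1.0, 0.0]
ft_force: [1.5, -0.6, 5.1]
finger_gap: 0.273
grasp_force: 25.0
```

Push on until the stop resists.

Emit:
apply_moves:
  motion:
    - [0,-0.02,0,0,0,0]
    - [0,-0.02,0,0,0,0]
    - [0,-0.02,0,0,0,0]
    - [0,0,0,0,0,0]

```text
clock: 47.1
ee_pos: [0.5389, 0.0999, 0.0474]
ee_rot: [0.001, -0.001, 1.0, 0.004]
ft_force: [2.5, 14.8, 3.1]
finger_gap: 0.269
grasp_force: 25.0
```

Emit:
apply_moves:
  motion:
    - [0,0,0,0,0,0]
    - [0,0,0,0,0,0]
    - [0,0,0,0,0,0]
    - [0,0,0,0,0,0]
    - [0,0,-0.3,0,0,0]
    - [0,0,-0.3,0,0,0]
    - [0,0,-0.4,0,0,0]
    - [0.2,-0.4,-0.3,0,0,0]
    - [0.2,-0.4,-0.2,0,0,0]
    - [0,0,0,0,0,0]
    - [0,0,0,0,0,0]
  fingers: 0.4

```text
clock: 48.2
ee_pos: [0.4996, 0.0182, 0.1947]
ee_rot: [0.001, 0.001, 1.0, 0.0]
ft_force: [-0.2, 0.3, -0.5]
finger_gap: 0.598
grasp_force: 0.0
```

Run:
```python
from h import *
c,im=pic('wrist')
for a_,u in orange(im,c,'wrist',20): print(a_,u,onz('wrist',c,u,.033)[:2].round(4),onz('wrist',c,u,.06)[:2].round(4))
d,t=pic('top')
for k in('cart_green','cart_red','cart_yellow'): print(k,[(round(p,2),m.sum(),np.round(q)) for p,m,q in sil('top',k)])
A=cv2.resize(im[170:290,100:400],None,fx=2,fy=2); B=t[120:300,60:420]
o=np.zeros((240+180,600,3),np.uint8); o[:240]=A; o[240:,:360]=B; cv2.imwrite('pics/fin.png',o[:,:,::-1])
```

```text
641 [331.  223.8] [0.5402 0.1008] [0.5298 0.0934]
164 [145.2 238.3] [ 0.5589 -0.1113] [ 0.5468 -0.0997]
120 [187.2 238.2] [ 0.5573 -0.0599] [ 0.5454 -0.0529]
139 [280.9 237.5] [0.5558 0.0451] [0.544  0.0428]
52 [233.6 241.1] [ 0.5601 -0.0073] [ 0.5479 -0.005 ]
cart_green []
cart_red [(0.57, np.int64(75), array([305., 201.]))]
cart_yellow [(0.18, np.int64(3081), array([273., 178.]))]
```

View pics/fin.png

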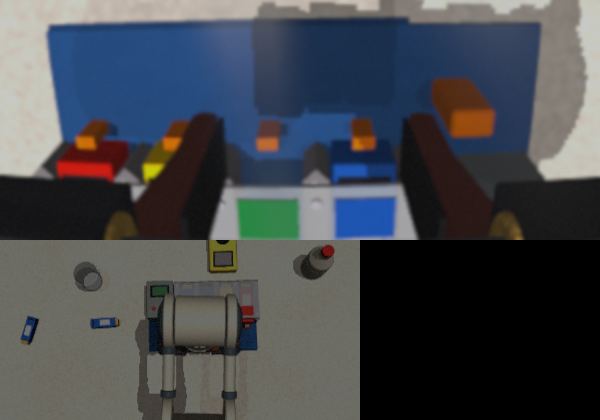

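The bar is locked with its teeth in front of each bay, the three cartridges sit flush, and the bystanders are where they were.

```bash
python3 -c "
from bench import bot
print(bot.hand_in())"
```

```text
the job is handed in; nothing more can be done
None
```

I handed the job in at about 48 s: the red, yellow and blue cartridges (there was no green one on the bench) are fully home in their bays, the locking bar is slid back to its stop, and the beaker, bottle and meter were left alone.

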